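Hold a repaired circuit board up to the inspection camera

TASK

Draw the circuit board with the long pale edge connector up out of the slotted rack and present its solder side to the inspection camera: connector edge uppermost, square to the lens, the middle of the solder side on the lens axis and 150 mm from the front glass. Finish while still holding it there, motionless and clear of everything. Do not bump the camera or its stand, and leave the other boards and things on the bench where they are.

Things in the scene. Friction and masses are not known exactly. Their poses are not given: they have to be found in the camera images.
- pcb: Board to present: green, 100 mm wide, 100 high, 2 thick, 0.16 kg, upright in the rack, alone in having a long pale connector on its top edge. Origin: middle of the lower edge; z up to the connector, x along the edge, +y out of the solder side (flat, rows of tin dots), -y the component side (chips, capacitors to 10 mm). In the rack its solder side faces the robot's left.
- solder_face (a point): Middle of the board's solder side: x 0, y +1 mm, z 50 mm in the board's frame; axes as the board's.
- edge_connector (a point): Place to take hold from above: middle of the pale connector with the board behind it, 13 mm thick together along y (board y -1 to +1 mm, connector -12 to -1 mm), connector 95 mm long, z 90 to 103 mm. This point: y -5.5, z 96.5 mm in the board's frame. Bare for 29 mm below the connector, and nothing stands on the solder side.
- rack: Fixed black board rack, 150 mm (x) by 214 mm (y): floor 8 mm thick, two combs of teeth up to 34 mm high, slots 4 mm wide every 15 mm. Boards stand on the floor, 26 mm deep in the slots with 1 mm play each side, planes along own x, and come out straight up. Three boards 75 mm apart in any order (y -75, 0, +75). Origin: centre of underside; turned up to 0.4 rad.
- camera: Camera head: black lens with a 72 mm ring light, silver block behind, 120 mm long. Origin: centre of the front glass, 200 mm above the bench. Looks along own -x, 20 degrees below level, roughly at the robot; y level, z up square to the view. The board's solder face belongs at (-150, 0, 0) mm, its +y along camera +x, its z along camera z, so its top leans back 20 degrees away from the camera.
- camera_stand: Fixed camera stand: grey base plate 220 mm (x) by 160 mm (y) by 12 mm, column 235 mm high near its rear. Origin: underside, middle of the front edge; the plate runs from there to own x +220 mm, the column stands at x +195. Front faces own -x, turned up to 0.35 rad. The lens glass is at x +40 mm, 200 mm up.
- plain_board: Another board in the rack, 100 mm wide, 80 mm high, chips only and no edge connector: leave it. Origin: middle of its lower edge, axes as the first board.
- power_board: Another board in the rack, 100 mm wide, 72 mm high, with a finned heat sink: leave it. Origin: middle of its lower edge, axes as the first board.
- multimeter: Grey hand-held multimeter lying on its back, 170 by 84 mm, 46 mm high over its dial: leave it. Origin: centre of its underside.
- flux_bottle: Small amber jar with a black cap, 42 mm across, 75 mm high, standing upright: leave it. Origin: centre of its underside.
There are look-alikes about, which are no part of the job. Leave any brown or red look-alike of the pcb alone.

How it is judged:
By the outcome, as a careful person would: the job done as asked, in the order asked, and still so for the second after the job is handed in, while the arm keeps its last pose, push and grip.
It also fails if it takes over 40 s, if anything falls off the work surface, if the arm or the gripper's body presses on something with over 40 N, if the wrist force passes 120 N, or if a joint passes its speed limit or range.

ROBOT

A 6-joint arm with a two-finger parallel gripper is mounted at the origin on the work surface. World frame = base frame: x ahead of the robot, y to its left, z up, the work surface at z = 0. Lengths are in m, angles in rad, forces in N, time in s.
With the tool pointing down it reaches from about 0.375 to 0.975 m from the base axis. Payload 3.8 kg.
Tool frame: the origin (TCP) lies between the finger pads; the fingertips stand 8 mm ahead of it and the grasp point (between the pads) lies 11 mm behind it (tcp_to_tips is the distance from the TCP to the fingertips, in m); z points along the fingers, y is the line along which they close (so a half turn about z gives the same grasp; the last joint's range is limited). The gripper opens to 85 mm and grips with 20 to 120 N. Pads are 22 mm wide; open, the fingers measure 114 mm over their backs; the gripper's body (76 mm by 85 mm) begins 54 mm behind the grasp point. The pads swing forward as they close: fully open they stand 13 mm farther back than shut.
Start: joints at [-1.225, 0.264, 1.604, -0, 1.274, -0.037], TCP at [0.252, -0.626, 0.239] pointing down, gripper open.
Joint ranges: [-2.63, 2.63], [-0.94, 2.18], [0.31, 2.57], [-1.31, 4.45], [0, 2.66], [-2.55, 2.55]. Speed limits (rad/s): [2.57, 2.57, 3.14, 3.14, 3.14, 3.14].

INTERFACE

Orientations are given as a rotation vector (axis times angle).
In Python, from workcell import * gives the robot as it stands.
- The arm moves only by the tool move_arm, never from a script. Its argument "series" is one flat list of numbers, 7 for each row, row after row: the finger opening in cm, from 0 to 8.54, then the shift along the tool's x, y, z in cm, then the turn, a rotation vector about the tool's x, y, z in degrees. A call has 1 to 5 rows; each row shifts and turns the commanded pose from where the row before left it, along the tool's axes as they then stand; what a row does not reach is not made up. A row lasts 1/8 s, in which the tool goes at most 62.5 mm and 10.7 degrees, less where a joint would pass 70% of its speed; a pose out of reach is approached as far as the arm can. A call is refused whole if a number of a shift passes 6.25 or a number of a turn 10.7, either way. A call with a gripper value outside its range is refused whole. The fingers move at their own pace and stop on an object; "grip_force" is the grip in N (left out, the last holds). Time passes only in rows, so rows that do not move let the fingers close. It gives the time, the measured TCP pose, the force, the opening and the grip force at its end, in the units of the state.
- read_state(): the state, without advancing time (a new reading comes with each control period).
- read_camera(name): name is "side" or "top" or "wrist"; returns the picture (384x512x3 uint8, red, green, blue); there is no depth.
- calibration(name): a dict with "camera_matrix" (3x3 intrinsics, pixels), "rvec" (rotation vector, rad) and "tvec" (3), from world to camera coordinates, as OpenCV has them. Camera axes: x right, y down, z forward; pixel columns grow to the right and rows downward; lengths in m; the calibration is good to about 2 mm. A picture is of the moment at which its call begins: read the wrist's pose just before it. calibration takes no time and is no camera call; for the wrist camera it gives the pose at the moment of the call.
- finish_job(): hands the job in; it is judged then, once.
The state is a dict: "time": time; "q": joint angles; "joint_vel": joint speeds; "joint_torque": joint torques, N m; "tool_pos": TCP position; "tcp_rot": TCP orientation; "wrist_force": force on the tool from outside, world axes, zero at the start; "torque": the same for the moment, N m; "width": opening from 0.0 (shut) to 1.0 (fully open); "grip_force": force on a finger pad.
Only numpy, scipy, OpenCV 4.12 (cv2) and the standard library are available. Lean on these libraries where they do the work, as an engineer would, in place of code of your own. Each camera call takes 0.05 s, during which the arm holds its last target. There are 200 camera calls.

## Working session

There is one attempt and no reset: what is moved stays moved. The work goes in short steps, Python scripts to look and compute and a tool call to move; the robot and the scene stay as the last step left them, time stands still between calls to the robot, and variables do not carry over. Pictures are saved under pics/ and viewed, at most 10 in all, crops included, and the job is handed in when it is done.

Besides the shell and the picture viewer there is one more tool, called after ">>>" as name(argument=value, ...) on one line, values as JSON. move_arm: Moves the arm, as the interface text tells. Its arguments: {"type":"object","properties":{"series":{"type":"array"},"grip_force":{"type":"number"}},"required":["series"]}

```bash
mkdir -p pics; python3 - <<'E'
from workcell import *
import cv2
s=read_state();print(s)
for n in("side","top"):
    im=read_camera(n);cv2.imwrite(f"pics/{n}1.png",cv2.resize(im[:,:,::-1],(800,600),interpolation=cv2.INTER_CUBIC));print(n,calibration(n))
E
```

```text
{'time': 0.0, 'q': array([-1.22489376e+00,  2.64747812e-01,  1.60538471e+00,  1.23633628e-05,
        1.27368475e+00, -3.68708601e-02]), 'joint_vel': array([-0.00093393, -0.00013483, -0.00032995,  0.00044277,  0.00036206,
        0.00118231]), 'joint_torque': array([ 2.18339432e-03, -5.15107906e+01, -3.67311144e+01, -1.82166436e-04,
        1.30821060e-02, -1.15693695e-05]), 'tool_pos': array([ 0.2518872 , -0.62547237,  0.23795981]), 'tcp_rot': array([-3.08207284e+00, -5.97171164e-01,  5.19092886e-04]), 'wrist_force': array([ 0.62704655, -0.62668054,  0.78681943]), 'torque': array([ 0.00929999,  0.03202161, -0.02633901]), 'grip_force': 0.0, 'width': 0.9962297363159822}
side {'camera_matrix': array([[359.70087451,   0.        , 255.91695844],
       [  0.        , 359.70087451, 194.11875882],
       [  0.        ,   0.        ,   1.        ]]), 'rvec': array([ 0.25003123, -2.68874483,  1.46054577]), 'tvec': array([0.53039673, 0.20388415, 1.12080891])}
top {'camera_matrix': array([[426.2608432 ,   0.        , 251.12683612],
       [  0.        , 426.2608432 , 182.92792596],
       [  0.        ,   0.        ,   1.        ]]), 'rvec': array([ 2.15663842, -2.12401096,  0.16665526]), 'tvec': array([-0.03947549,  0.57178541,  1.40581591])}
```

View pics/side1.png

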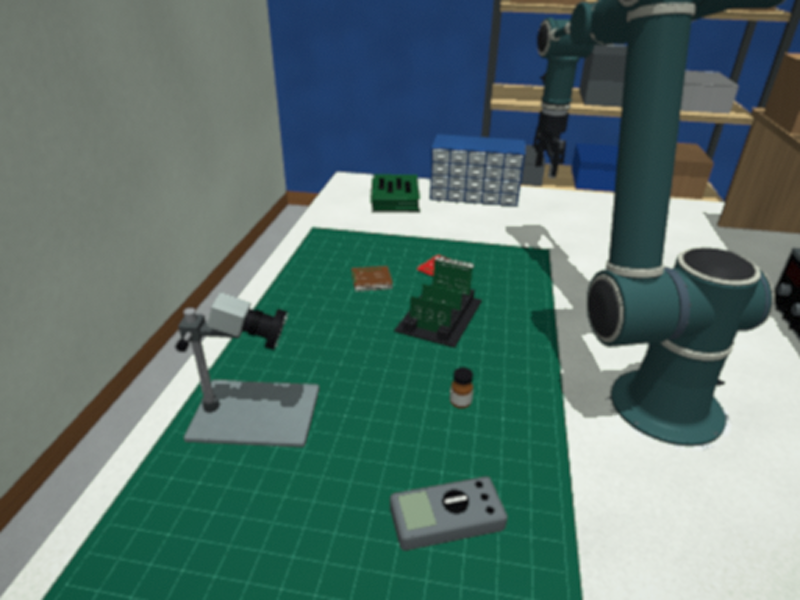

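View pics/top1.png

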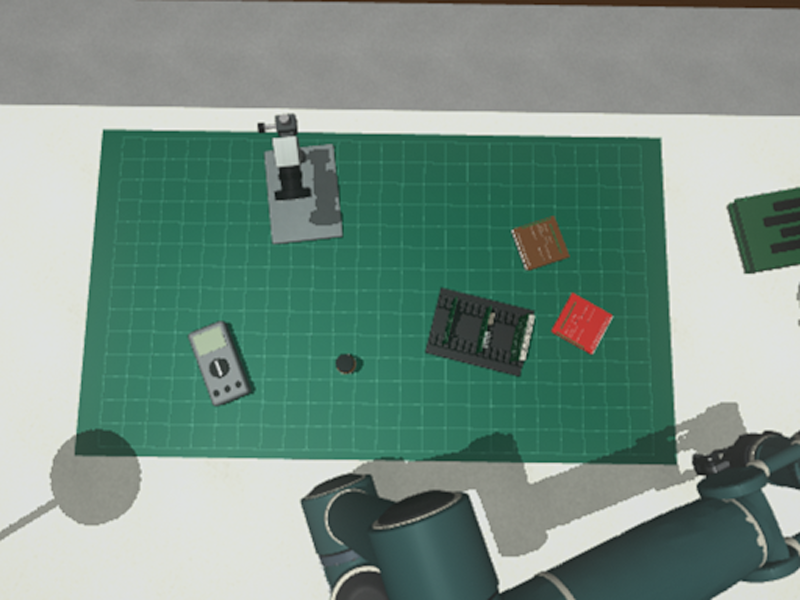

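The side view shows the camera stand at the left, with the rack around (440,305) and the target board at its far end. In the top view (800x600), the rack's corners are near (441,289), (536,306), (521,376) and (427,352). The pale connector is at (528,337), the stand plate spans (265,150)–(342,240), and the lens is near (291,190). I'll take enlarged crops to measure from.

```bash
cat > h.py <<'E'
from workcell import *
import numpy as np, cv2
from scipy.spatial.transform import Rotation as R
def ray(n,uv,z,c=None):
    """world points at height z seen at pixels uv (512x384 pixels)"""
    c=c or calibration(n); Rm=R.from_rotvec(c["rvec"]).as_matrix(); o=-Rm.T@c["tvec"]
    uv=np.atleast_2d(uv).astype(float); d=(np.c_[uv,np.ones(len(uv))]@np.linalg.inv(c["camera_matrix"]).T)@Rm
    return o+d*((z-o[2])/d[:,2])[:,None]
def proj(n,P,c=None):
    c=c or calibration(n)
    return cv2.projectPoints(np.atleast_2d(P).astype(float),c["rvec"],c["tvec"],c["camera_matrix"],None)[0][:,0]
E
python3 - <<'E'
from h import *
s=read_state()
im=read_camera("top")[:,:,::-1]
a=cv2.resize(im[178:248,265:355],None,fx=6,fy=6,interpolation=cv2.INTER_CUBIC)
b=cv2.resize(im[65:165,160:225],None,fx=6,fy=6,interpolation=cv2.INTER_CUBIC)[:,:]
o=np.zeros((600,790*1+150,3),np.uint8); 
o=np.zeros((600,790,3),np.uint8); o[:b.shape[0],:390]=b; a4=cv2.resize(im[178:248,268:348],None,fx=5,fy=5,interpolation=cv2.INTER_CUBIC); o[:a4.shape[0],390:790]=a4
cv2.imwrite("pics/crop1.png",o)
k=512/800
print(ray("top",np.array([[441,289],[536,306],[521,376],[427,352]])*k,.008))
print(ray("top",np.array([[265,152],[333,144],[342,238],[273,243]])*k,.012))
print(ray("top",np.array([[528,337]])*k,.111),ray("top",np.array([[291,198]])*k,.2))
c=calibration("wrist");Rm=R.from_rotvec(c["rvec"]).as_matrix();o=-Rm.T@c["tvec"]
T=R.from_rotvec(s["tcp_rot"]);print("wristcam in tool",T.inv().apply(o-s["tool_pos"]),T.inv().apply(Rm[2]),T.inv().apply(Rm[0]),c["camera_matrix"])
print("toolx",T.as_matrix())
E
```

```text
[[ 0.57254827 -0.1392978   0.008     ]
 [ 0.53755406 -0.3506412   0.008     ]
 [ 0.38274391 -0.31501403  0.008     ]
 [ 0.43193536 -0.10905155  0.008     ]]
[[0.88435294 0.2668585  0.012     ]
 [0.90604018 0.11110679 0.012     ]
 [0.68471439 0.08441601 0.012     ]
 [0.67081309 0.23928751 0.012     ]]
[[ 0.45986561 -0.31076334  0.111     ]] [[0.72105714 0.1726451  0.2       ]]
wristcam in tool [ 7.55404494e-02  1.30165615e-04 -1.35034050e-01] [-2.93935992e-01  2.73750128e-04  9.55825067e-01] [1.19336332e-03 9.99999285e-01 8.05822139e-05] [[289.5075245    0.         253.17152384]
 [  0.         289.5075245  190.18596051]
 [  0.           0.           1.        ]]
toolx [[ 9.27621329e-01  3.73521328e-01 -6.98551060e-04]
 [ 3.73521971e-01 -9.27619231e-01  1.97483388e-03]
 [ 8.96531748e-05 -2.09282219e-03 -9.99997806e-01]]
```

View pics/crop1.png

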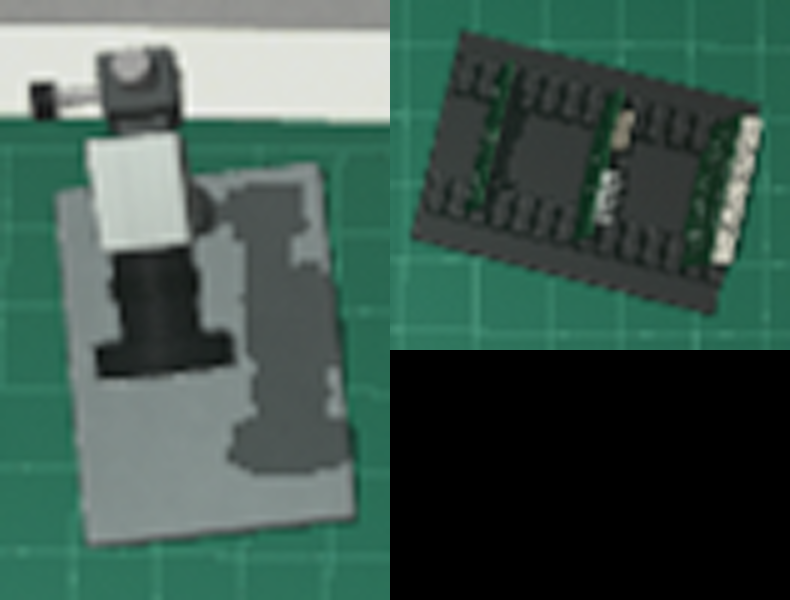

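The left crop shows the stand plate's corners at (58,193), (318,163), (355,518) and (88,545), with the lens ring front from (97,377) to (235,362). The right crop shows the rack with the connector strip from (750,115) to (722,262). I'll fit both poses and plan the first move.

```bash
cat >> h.py <<'E'
from scipy.optimize import least_squares
def fit2d(n,uv,model,c=None,x0=(.5,0,0)):
    """(x,y,yaw) placing model points (own frame) on pixels uv"""
    c=c or calibration(n); M=np.array(model,float)
    def w(p): return R.from_euler("z",p[2]).apply(M)+[p[0],p[1],0]
    r=least_squares(lambda p:(proj(n,w(p),c)-uv).ravel(),x0,loss="soft_l1"); return r.x,np.abs(r.fun).reshape(-1,2).round(2)
def rows(pos,rot,n,s=None):
    """n equal rows from the present pose to pos,rot(Rotation): shift cm, turn deg in the tool's axes"""
    s=s or read_state(); a=R.from_rotvec(s["tcp_rot"]); rv=(a.inv()*rot).as_rotvec(); dp=(np.array(pos)-s["tool_pos"])/n
    for i in range(n):
        cur=a*R.from_rotvec(rv*i/n); print(np.r_[cur.inv().apply(dp)*100,np.degrees(rv/n)].round(2).tolist())
def down(head): # tool down, tool x at heading (rad)
    x=np.array([np.cos(head),np.sin(head),0]);z=np.array([0,0,-1.]);return R.from_matrix(np.c_[x,np.cross(z,x),z])
E
python3 - <<'E'
from h import *
st=np.array([[58,193],[318,163],[355,518],[88,545]])/6+[160,65]-.4
print("stand",fit2d("top",st,[[.22,.08,.012],[.22,-.08,.012],[0,-.08,.012],[0,.08,.012]]))
p,_=fit2d("top",st,[[.22,.08,.012],[.22,-.08,.012],[0,-.08,.012],[0,.08,.012]])
# ring front edges: leftmost/rightmost
rg=np.array([[97,377],[235,362]])/6+[160,65]-.4
print(proj("top",R.from_euler("z",p[2]).apply([[.04,.036,.2],[.04,-.036,.2]])+[p[0],p[1],0]),rg)
rk=(np.array([[460,30],[762,100],[717,315],[412,235]])-[390,0])/5+[268,178]-.4
print("rack",fit2d("top",rk,[[.075,.107,.008],[.075,-.107,.008],[-.075,-.107,.008],[-.075,.107,.008]]))
cn=(np.array([[750,115],[722,262]])-[390,0])/5+[268,178]
print(ray("top",cn,.111))
rows([.46,-.311,.25],down(np.radians(170.6)),15)
E
```

```text
stand (array([0.67956227, 0.1628033 , 0.12717522]), array([[0.52, 0.37],
       [0.47, 0.11],
       [0.43, 0.01],
       [0.38, 0.46]]))
[[176.16581471 128.56583633]
 [199.3361342  126.05740733]] [[175.76666667 127.43333333]
 [198.76666667 124.93333333]]
rack (array([ 0.48140508, -0.22554896, -0.226073  ]), array([[0.3 , 0.33],
       [0.08, 0.24],
       [0.15, 0.44],
       [0.06, 0.55]]))
[[ 0.50732385 -0.3182459   0.111     ]
 [ 0.41271493 -0.29876455  0.111     ]]
[2.07, -1.43, -0.08, -0.0, -0.01, -9.91]
[2.29, -1.05, -0.08, -0.0, -0.01, -9.91]
[2.43, -0.64, -0.08, -0.0, -0.01, -9.91]
[2.51, -0.21, -0.08, -0.0, -0.01, -9.91]
[2.5, 0.22, -0.08, -0.0, -0.01, -9.91]
[2.43, 0.65, -0.08, -0.0, -0.01, -9.91]
[2.28, 1.06, -0.08, -0.0, -0.01, -9.91]
[2.07, 1.43, -0.08, -0.0, -0.01, -9.91]
[1.79, 1.77, -0.08, -0.0, -0.01, -9.91]
[1.46, 2.05, -0.08, -0.0, -0.01, -9.91]
[1.08, 2.27, -0.08, -0.0, -0.01, -9.91]
[0.67, 2.42, -0.08, -0.0, -0.01, -9.91]
[0.25, 2.5, -0.08, -0.0, -0.01, -9.91]
[-0.19, 2.51, -0.08, -0.0, -0.01, -9.91]
[-0.62, 2.44, -0.08, -0.0, -0.01, -9.91]
```

>>> move_arm(series=[8.5, 2.07, -1.43, 0, 0, 0, -9.9, 8.5, 2.29, -1.05, 0, 0, 0, -9.9, 8.5, 2.43, -0.64, 0, 0, 0, -9.9, 8.5, 2.51, -0.21, 0, 0, 0, -9.9, 8.5, 2.5, 0.22, 0, 0, 0, -9.9])

```text
time: 0.78
tool_pos: [0.3218, -0.5203, 0.2388]
tcp_rot: [-2.545, -1.841, -0.0]
wrist_force: [0.4, -0.3, 0.7]
width: 0.999
grip_force: 0.0
```

>>> move_arm(series=[7, 2.43, 0.65, 0, 0, 0, -9.9, 7, 2.28, 1.06, 0, 0, 0, -9.9, 7, 2.07, 1.43, 0, 0, 0, -9.9, 6, 1.79, 1.77, 0, 0, 0, -9.9, 6, 1.46, 2.05, 0, 0, 0, -9.9])

```text
time: 1.4
tool_pos: [0.3912, -0.4155, 0.2389]
tcp_rot: [-1.541, -2.737, -0.0]
wrist_force: [0.8, 0.4, 0.2]
width: 0.706
grip_force: 0.0
```

>>> move_arm(series=[5, 1.08, 2.27, 0, 0, 0, -9.9, 5, 0.67, 2.42, 0, 0, 0, -9.9, 5, 0.25, 2.5, 0, 0, 0, -9.9, 5, -0.19, 2.51, 0, 0, 0, -9.9, 5, -0.62, 2.44, 0, 0, 0, -9.9])

```text
time: 2.02
tool_pos: [0.4609, -0.3109, 0.2389]
tcp_rot: [-0.253, -3.131, -0.0]
wrist_force: [0.2, -0.1, -0.3]
width: 0.585
grip_force: 0.0
```

>>> move_arm(series=[5, 0, 0, 0, 0, 0, 0, 5, 0, 0, 0, 0, 0, 0])

```text
time: 2.28
tool_pos: [0.4604, -0.312, 0.239]
tcp_rot: [-0.265, -3.13, 0.0]
wrist_force: [0.4, -1.2, 0.2]
width: 0.585
grip_force: 0.0
```

```bash
python3 - <<'E'
from h import *
s=read_state();c=calibration("wrist");im=read_camera("wrist")
cv2.imwrite("pics/w1.png",cv2.resize(im[:,:,::-1],(800,600),interpolation=cv2.INTER_CUBIC))
cv2.imwrite("w1raw.png",im[:,:,::-1]);np.savez("w1.npz",**c)
print(s["time"],s["tool_pos"],s["q"],s["width"],R.from_rotvec(s["tcp_rot"]).as_matrix())
E
```

```text
2.275 [ 0.46035452 -0.31199807  0.23904977] [-6.40087029e-01  3.99614817e-02  1.86054323e+00 -5.67293042e-04
  1.24148284e+00 -2.04185540e+00] 0.5846662857735591 [[-9.85779428e-01  1.68043191e-01 -6.37302517e-04]
 [ 1.68043345e-01  9.85779588e-01 -1.94715853e-04]
 [ 5.95519140e-04 -2.99041329e-04 -9.99999778e-01]]
```

View pics/w1.png

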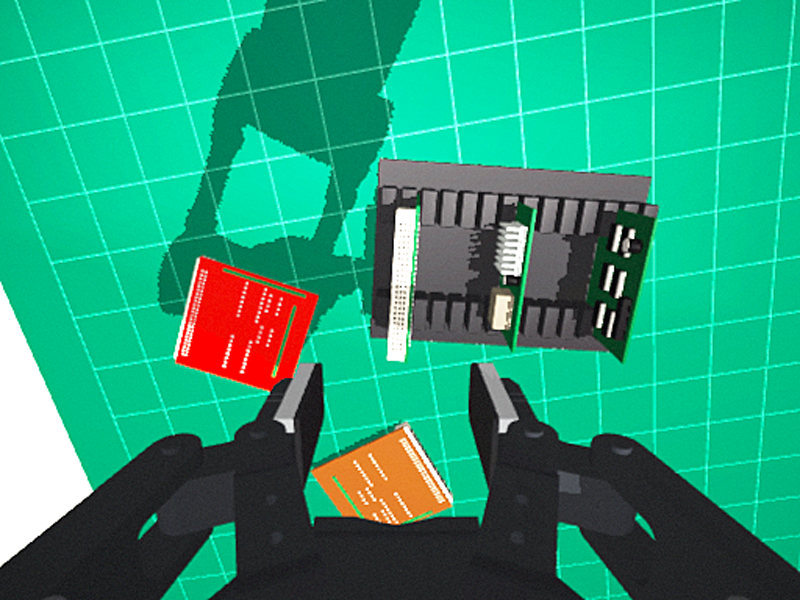

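The connector strip runs from about (406,208) to (396,361), with the green board edge to its right (robot's left, the solder side). The power and plain boards are further right. I'll segment the white strip to get the grasp pose.

```bash
python3 - <<'E'
from h import *
c=dict(np.load("w1.npz"));im=cv2.imread("w1raw.png").astype(int)
k=.64;m=np.zeros(im.shape[:2],np.uint8);x0,x1,y0,y1=[int(v*k) for v in(375,428,195,370)]
sub=im[y0:y1,x0:x1];m[y0:y1,x0:x1]=((sub.min(2)>110)*255)
m=cv2.morphologyEx(m,cv2.MORPH_CLOSE,np.ones((5,5)))
cnt=max(cv2.findContours(m,0,2)[0],key=cv2.contourArea)
rc=cv2.minAreaRect(cnt);bx=cv2.boxPoints(rc);print(rc,bx)
# area-based: centroid and principal axis, projected at connector top
ys,xs=np.nonzero(m);P=ray("w",np.c_[xs,ys],.111,c)[:,:2]
(cx,cy),(w,h),a=cv2.minAreaRect((P*1000).astype(np.float32));print("rect mm",cx,cy,w,h,a)
mu=P.mean(0);ev=np.linalg.eigh(np.cov(P.T));d=ev[1][:,1];d*=np.sign(d[0]);yaw=np.arctan2(d[1],d[0])
print("mean",mu,"yaw",yaw,"std-> len,wid",np.sqrt(ev[0]*12))
g=np.array([[1,0],[0,1]])@mu+1.0e-3*np.array([-np.sin(yaw),np.cos(yaw)]) # conn middle y=-6.5 -> grasp y=-5.5
H=np.pi+yaw;print("grasp",g,"head",np.degrees(H))
print("rack-fit pred", R.from_euler("z",-.226).apply([0,-.0805,0])+[.4814,-.2255,0])
rkuv=np.array([[380,158],[650,178],[371,337]])*k
print(fit2d("w",rkuv,[[-.075,-.107,.008],[-.075,.107,.008],[.075,-.107,.008]],c))
rows([g[0],g[1],.16],down(H),5)
E
```

```text
((260.626953125, 177.2823944091797), (20.8598575592041, 107.80812072753906), 3.6913859844207764) [[246.7482  230.4031 ]
 [253.68912 122.81867]
 [274.5057  124.16168]
 [267.5648  231.74612]]
rect mm 457.99163818359375 -305.7552795410156 24.30573081970215 103.99995422363281 81.08842468261719
mean [ 0.45358691 -0.30552358] yaw -0.2475664415626188 std-> len,wid [0.01774823 0.09982592]
grasp [ 0.45383195 -0.30455407] head 165.8154877493898
rack-fit pred [ 0.46336148 -0.30395293  0.        ]
(array([ 0.48262694, -0.22493036, -0.23662492]), array([[0.24, 0.03],
       [1.63, 0.21],
       [0.95, 0.55]]))
[0.15, 0.13, 1.58, -0.0, -0.01, 0.9]
[0.15, 0.13, 1.58, -0.0, -0.01, 0.9]
[0.16, 0.13, 1.58, -0.0, -0.01, 0.9]
[0.16, 0.12, 1.58, -0.0, -0.01, 0.9]
[0.16, 0.12, 1.58, -0.0, -0.01, 0.9]
```

```bash
python3 - <<'E'
from h import *
c=dict(np.load("w1.npz"));im=cv2.imread("w1raw.png").astype(int)
for r in range(124,240,6):
    x=np.arange(238,284);v=im[r,238:284].min(1);ok=x[v>170];print(r,ok.min() if len(ok) else None,ok.max() if len(ok) else None,len(ok))
o=cv2.resize(im[115:245,230:300].astype(np.uint8),None,fx=4.6,fy=4.6,interpolation=cv2.INTER_NEAREST);cv2.imwrite("pics/w1crop.png",o)
E
```

```text
124 None None 0
130 None None 0
136 254 265 12
142 253 268 14
148 253 264 12
154 252 267 14
160 252 264 13
166 252 263 12
172 251 266 15
178 251 265 13
184 251 261 11
190 251 261 7
196 250 260 9
202 250 260 11
208 249 260 12
214 248 262 13
220 248 262 12
226 248 259 12
232 None None 0
238 None None 0
```

View pics/w1crop.png

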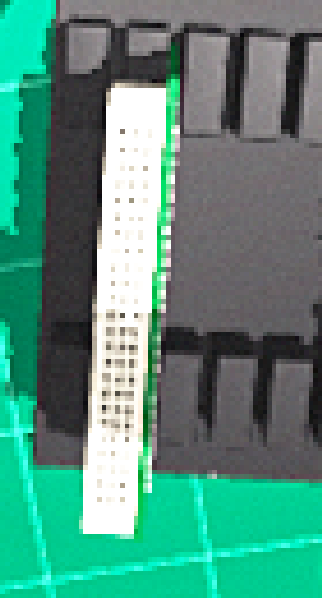

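The crop shows the connector's top face with corners at (107,83), (167,87), (133,535) and (81,532), and the board edge just to its right.

```bash
python3 - <<'E'
from h import *
c=dict(np.load("w1.npz"))
uv=np.array([[107,83],[167,87],[133,535],[81,532]])/4.6+[230,115]-.5
print(ray("w",uv,.111,c))
p,e=fit2d("w",uv,[[-.0475,-.012,.111],[-.0475,-.001,.111],[.0475,-.001,.111],[.0475,-.012,.111]],c);print(p,e)
# combined rack+connector: rack slot at y=-75
g=R.from_euler("z",p[2]).apply([0,-.0055,0])+[p[0],p[1],0];H=np.pi+p[2];print("grasp",g,np.degrees(H))
print("board origin from rack fits",R.from_euler("z",-.23).apply([0,-.075,0])+[.482,-.2252,0])
rows([g[0],g[1],.094],down(H),5)
E
```

```text
[[ 0.41327251 -0.30407487  0.111     ]
 [ 0.41598024 -0.2926772   0.111     ]
 [ 0.50902609 -0.31462603  0.111     ]
 [ 0.50645704 -0.3255701   0.111     ]]
[ 0.46259602 -0.30289561 -0.22923419] [[0.38 0.32]
 [0.42 0.22]
 [0.1  0.36]
 [0.14 0.33]]
grasp [ 0.46134624 -0.30825173  0.        ] 166.8658484162788
board origin from rack fits [ 0.46490169 -0.29822498  0.        ]
[-0.01, 0.08, 2.9, -0.0, -0.01, 0.69]
[-0.01, 0.08, 2.9, -0.0, -0.01, 0.69]
[-0.01, 0.08, 2.9, -0.0, -0.01, 0.69]
[-0.01, 0.08, 2.9, -0.0, -0.01, 0.69]
[-0.0, 0.08, 2.9, -0.0, -0.01, 0.69]
```

>>> move_arm(series=[5, 0, 0.08, 2.9, 0, 0, 0.69, 5, 0, 0.08, 2.9, 0, 0, 0.69, 5, 0, 0.08, 2.9, 0, 0, 0.69, 4, 0, 0.08, 2.4, 0, 0, 0.69, 4, 0, 0.08, 1.2, 0, 0, 0.69])

```text
time: 2.95
tool_pos: [0.4601, -0.308, 0.1146]
tcp_rot: [-0.36, -3.119, -0.002]
wrist_force: [-0.1, 0.1, -0.4]
width: 0.471
grip_force: 0.0
```

>>> move_arm(series=[4, 0, 0, 0, 0, 0, 0, 4, 0, 0, 0, 0, 0, 0])

```text
time: 3.2
tool_pos: [0.4621, -0.3086, 0.1174]
tcp_rot: [0.357, 3.12, -0.002]
wrist_force: [0.3, -0.3, 0.1]
width: 0.463
grip_force: 0.0
```

```bash
python3 - <<'E'
from h import *
s=read_state();c=calibration("wrist");im=read_camera("wrist")
cv2.imwrite("pics/w2.png",cv2.resize(im[:,:,::-1],(800,600),interpolation=cv2.INTER_CUBIC))
rows([.4613,-.3083,.0935],down(np.radians(166.87)),1)
print(s["tool_pos"],s["wrist_force"])
E
```

```text
[0.11, 0.01, 2.42, -0.06, 0.13, 0.09]
[ 0.46210765 -0.30861541  0.1174462 ] [ 0.25262244 -0.34156626  0.12493075]
```

View pics/w2.png

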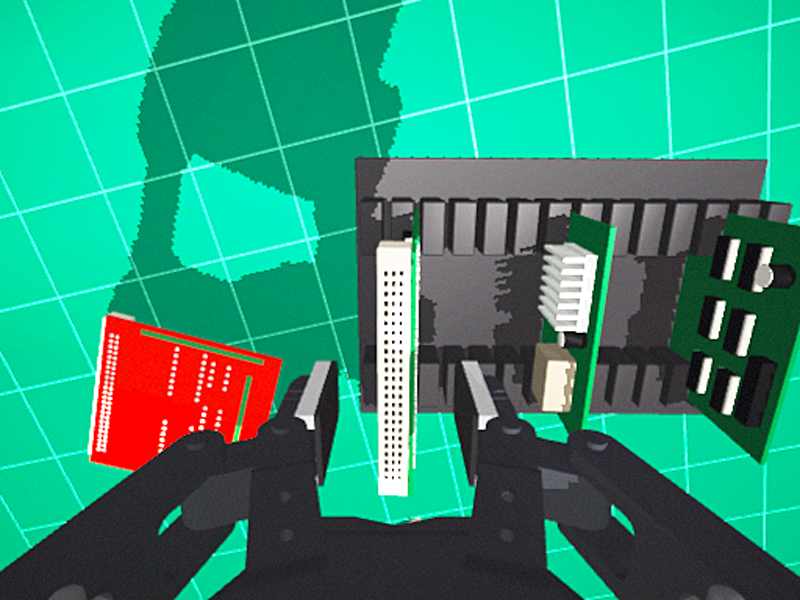

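The connector lies between the fingers: pads at x≈325 and 472, connector and board from 377 to 417, parallel to the pads. I'll go down the remaining 24 mm and close.

>>> move_arm(series=[4, 0.04, 0, 0.9, 0, 0.1, 0.1, 4, 0.04, 0, 0.9, 0, 0, 0, 4, 0, 0, 0.6, 0, 0, 0, 4, 0, 0, 0, 0, 0, 0, 2.5, 0, 0, 0, 0, 0, 0])

```text
time: 3.88
tool_pos: [0.4607, -0.3077, 0.0923]
tcp_rot: [-0.359, -3.119, -0.0]
wrist_force: [0.8, 0.7, 0.5]
width: 0.297
grip_force: 0.0
```

>>> move_arm(series=[0.8, 0, 0, 0, 0, 0, 0, 0.8, 0, 0, 0, 0, 0, 0, 0.8, 0, 0, 0, 0, 0, 0, 0.8, 0, 0, 0, 0, 0, 0, 0.8, 0, 0, 0, 0, 0, 0], grip_force=40)

```text
time: 4.5
tool_pos: [0.4612, -0.3068, 0.0928]
tcp_rot: [-0.36, -3.12, -0.003]
wrist_force: [0.4, 5.5, 3.6]
width: 0.147
grip_force: 39.9
```

>>> move_arm(series=[0.8, 0, 0, -0.5, 0, 0, 0, 0.8, 0, 0, -1, 0, 0, 0, 0.8, 0, 0, -1.2, 0, 0, 0, 0.8, 0, 0, -1.5, 0, 0, 0, 0.8, 0, 0, -1.5, 0, 0, 0], grip_force=70)

```text
time: 5.12
tool_pos: [0.4614, -0.3091, 0.1516]
tcp_rot: [0.359, 3.121, -0.004]
wrist_force: [0.3, 0.6, -0.8]
width: 0.138
grip_force: 68.3
```

>>> move_arm(series=[0.8, 0, 0, -2, 0, 0, 0, 0.8, 0, 0, -2, 0, 0, 0, 0.8, 0, 0, -2, 0, 0, 0, 0.8, 0, 0, -2, 0, 0, 0, 0.8, 0, 0, -1.5, 0, 0, 0])

```text
time: 5.75
tool_pos: [0.4612, -0.3081, 0.2462]
tcp_rot: [-0.359, -3.121, 0.001]
wrist_force: [0.0, -0.4, -1.7]
width: 0.138
grip_force: 68.3
```

>>> move_arm(series=[0.8, 0, 0, 0, 0, 0, 0, 0.8, 0, 0, 0, 0, 0, 0])

```text
time: 6.0
tool_pos: [0.4606, -0.3074, 0.2435]
tcp_rot: [-0.358, -3.118, -0.001]
wrist_force: [0.1, 0.1, -2.0]
width: 0.138
grip_force: 68.3
```

```bash
python3 - <<'E'
from h import *
s=read_state();c=calibration("wrist");im=read_camera("wrist")[:,:,::-1];np.savez("w3.npz",**c)
im2=read_camera("side")[:,:,::-1]
print(s["tool_pos"],s["q"],s["wrist_force"],s["torque"])
p=proj("side",s["tool_pos"])[0].astype(int);print(p)
a=cv2.resize(im[100:384,150:370],None,fx=2.1,fy=2.1,interpolation=cv2.INTER_CUBIC)
y0,x0=max(p[1]-30,0),p[0]-45
b=cv2.resize(im2[y0:y0+120,x0:x0+80],None,fx=4,fy=4,interpolation=cv2.INTER_CUBIC)
o=np.zeros((600,800,3),np.uint8);o[:a.shape[0],:a.shape[1]]=a;o[:b.shape[0],470:470+b.shape[1]]=b;cv2.imwrite("pics/w3.png",o);print(y0,x0)
E
```

```text
[ 0.46055516 -0.30743418  0.2435197 ] [-6.33146564e-01  3.40537410e-02  1.85832290e+00 -7.46600312e-04
  1.25208624e+00 -1.97479332e+00] [ 0.08125589  0.09364009 -2.03336516] [-0.02298334  0.0307498  -0.01132622]
[293 135]
105 248
```

View pics/w3.png

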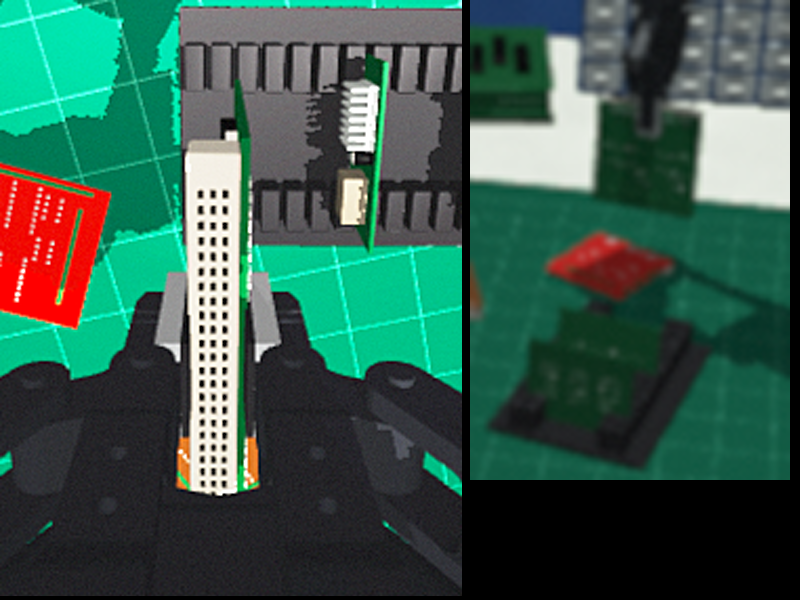

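The board is out and held, gripped mid-connector, with the pads on the connector and the bare board. The neighbouring boards are still in place. The near top corners of the connector are at (186,155) and (240,154) in the crop. I'll check the in-grip pose and plan a hover from which the wrist camera can see the lens.

```bash
python3 - <<'E'
from h import *
s=read_state();c=dict(np.load("w3.npz"));T=R.from_rotvec(s["tcp_rot"])
def f(p): return ((proj("w",T.apply(p)+s["tool_pos"],c)-[150,100]+.5)*2.1).round(1)
# tool x=-board x, tool y=board y, origin y: +5.5mm off
B=lambda x,y,z:[-x,y+.0055,.0848-z]
print("near corners pred",f([B(-.0475,-.012,.103),B(-.0475,-.001,.103),B(-.0475,-.012,.09),B(-.0475,-.001,.09),B(-.05,.001,.1),B(-.05,.001,0)]))
rows([.52,.145,.42],down(np.radians(97.3)),15)
E
```

```text
near corners pred [[183.7 145.6]
 [239.5 145.7]
 [186.9 132.3]
 [237.5 132.3]
 [249.1 130.2]
 [235.4  74.3]]
[0.3, 3.03, -1.18, -0.01, -0.01, 4.64]
[0.54, 2.99, -1.18, -0.01, -0.01, 4.64]
[0.78, 2.94, -1.18, -0.01, -0.01, 4.64]
[1.02, 2.87, -1.18, -0.01, -0.01, 4.64]
[1.25, 2.78, -1.18, -0.01, -0.01, 4.64]
[1.47, 2.67, -1.18, -0.01, -0.01, 4.64]
[1.68, 2.54, -1.18, -0.01, -0.01, 4.64]
[1.88, 2.39, -1.18, -0.01, -0.01, 4.64]
[2.07, 2.23, -1.18, -0.01, -0.01, 4.64]
[2.24, 2.06, -1.18, -0.01, -0.01, 4.64]
[2.4, 1.87, -1.18, -0.01, -0.01, 4.64]
[2.54, 1.67, -1.18, -0.01, -0.01, 4.64]
[2.67, 1.46, -1.18, -0.01, -0.01, 4.64]
[2.78, 1.24, -1.18, -0.01, -0.01, 4.64]
[2.87, 1.01, -1.18, -0.01, -0.01, 4.64]
```

>>> move_arm(series=[0.8, 0.3, 3, -1.2, 0, 0, 4.6, 0.8, 0.5, 3, -1.2, 0, 0, 4.6, 0.8, 0.8, 2.9, -1.2, 0, 0, 4.6, 0.8, 1, 2.9, -1.2, 0, 0, 4.6, 0.8, 1.3, 2.8, -1.2, 0, 0, 4.6])

```text
time: 6.72
tool_pos: [0.4803, -0.1557, 0.3036]
tcp_rot: [-0.977, -2.982, 0.0]
wrist_force: [0.2, 0.3, -1.8]
width: 0.139
grip_force: 68.6
```

>>> move_arm(series=[0.8, 1.5, 2.7, -1.2, 0, 0, 4.6, 0.8, 1.7, 2.5, -1.2, 0, 0, 4.6, 0.8, 1.9, 2.4, -1.2, 0, 0, 4.6, 0.8, 2.1, 2.2, -1.2, 0, 0, 4.6, 0.8, 2.2, 2.1, -1.2, 0, 0, 4.6])

```text
time: 7.35
tool_pos: [0.4989, -0.0044, 0.3636]
tcp_rot: [-1.552, -2.728, 0.002]
wrist_force: [-0.9, 0.3, -2.2]
width: 0.135
grip_force: 68.6
```

>>> move_arm(series=[0.8, 2.4, 1.9, -1.2, 0, 0, 4.6, 0.8, 2.5, 1.7, -1.2, 0, 0, 4.6, 0.8, 2.7, 1.5, -1.2, 0, 0, 4.6, 0.8, 2.8, 1.2, -1.2, 0, 0, 4.6, 0.8, 2.9, 1, -1.2, 0, 0, 4.6])

```text
time: 7.98
tool_pos: [0.5181, 0.1472, 0.4236]
tcp_rot: [-2.065, -2.364, 0.004]
wrist_force: [0.3, -0.1, -1.1]
width: 0.138
grip_force: 68.6
```

>>> move_arm(series=[0.8, 0, 0, 0, 0, 0, 0, 0.8, 0, 0, 0, 0, 0, 0])

```text
time: 8.22
tool_pos: [0.518, 0.1459, 0.4233]
tcp_rot: [-2.061, -2.368, 0.004]
wrist_force: [0.3, -0.4, -0.9]
width: 0.137
grip_force: 68.8
```

```bash
python3 - <<'E'
from h import *
s=read_state();c=calibration("wrist");im=read_camera("wrist")[:,:,::-1];np.savez("w4.npz",**c);cv2.imwrite("w4raw.png",im)
print(s["tool_pos"],s["tcp_rot"],s["q"])
cv2.imwrite("pics/w4.png",cv2.resize(im,(800,600),interpolation=cv2.INTER_CUBIC))
p=[.6796,.1628,.1272]
W=R.from_euler("z",p[2]).apply([[.22,.08,.012],[.22,-.08,.012],[0,-.08,.012],[0,.08,.012],[.04,0,.2],[.04,.036,.2],[.04,-.036,.2]])+[p[0],p[1],0]
print((proj("w",W,c)/.64).round(1))
E
```

```text
[0.51800158 0.14590534 0.42325405] [-2.06085574 -2.36823995  0.00436269] [ 2.28167912e-01 -5.35746652e-02  1.62209881e+00  1.62925616e-04
  1.57661741e+00  8.95885315e-02]
[[728.7 161.5]
 [699.6 294.3]
 [524.6 292.1]
 [538.  159. ]
 [646.3 263.6]
 [654.3 218.7]
 [638.7 305.9]]
```

View pics/w4.png

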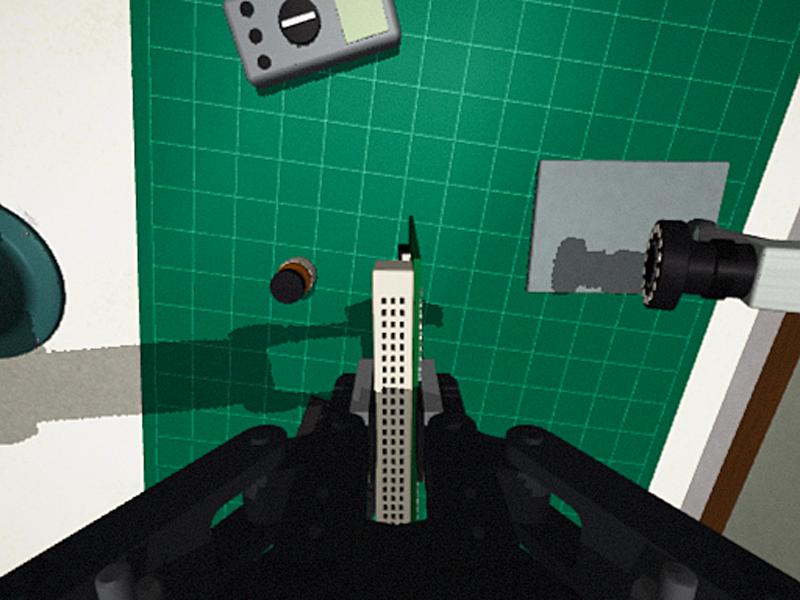

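The wrist view confirms the stand. Plate corners appear at (540,160), (728,162) and (527,290), within about 2 px of prediction. The lens ring is centred near (653,264), and the connector's near top corners are at (373,270) and (413,270). I'll combine the fits and compute the presenting pose.

```bash
cat >> h.py <<'E'
def target(p,off=(0.,0.,0.)):
    """TCP pose presenting the board; p=stand x,y,yaw; off = board origin shift in tool frame from nominal"""
    S=R.from_euler("z",p[2]); C=S*R.from_euler("y",-np.radians(20))   # camera axes
    X,Y,Z=C.as_matrix().T; lens=S.apply([.04,0,.2])+[p[0],p[1],0]
    T=R.from_matrix(np.c_[Y,X,-Z])      # tool x=-board x=cam y, tool y=board y=cam x, tool z=-board z
    face=lens-.15*X
    return face-T.apply(np.array([0,.001+.0055,.0848-.05])+off),T,face
E
python3 - <<'E'
from h import *
s=read_state();c=dict(np.load("w4.npz"));T=R.from_rotvec(s["tcp_rot"])
pl=[[.22,.08,.012],[0,-.08,.012],[0,.08,.012]]
pw,e=fit2d("w",np.array([[728.5,162],[527,290.5],[540,160]])*.64,pl,c,(.68,.16,.127));print("stand wrist",pw,e.tolist())
B=lambda x,y,z:[-x,y+.0055,.0848-z]
f=lambda p:(proj("w",T.apply(p)+s["tool_pos"],c)/.64).round(1)
print("w4 near pred",f([B(-.0475,-.012,.103),B(-.0475,-.001,.103),B(-.0475,-.012,.09),B(-.05,0,0)]).tolist())
# w2, before the grasp, camera carried by the tool
Rc=R.from_rotvec(c["rvec"]);M=Rc*T;t=c["tvec"]+Rc.apply(s["tool_pos"])
T2=down(np.radians(166.87)+np.radians(.09));p2=np.array([.46211,-.30862,.11745]);R2=M*T2.inv()
c2=dict(camera_matrix=c["camera_matrix"],rvec=R2.as_rotvec(),tvec=t-R2.apply(p2))
uv=np.array([[376,247],[411,245],[408,496],[379,496]])*.64
print("board w2",fit2d("w",uv,[[-.0475,-.012,.111],[-.0475,-.001,.111],[.0475,-.001,.111],[.0475,-.012,.111]],c2,(.46,-.3,-.23)))
p=(pw+[.6796,.1628,.1272])/2;pos,T,face=target(p);print("stand",p,"TCP",pos,"face",face)
E
```

```text
stand wrist [0.68145891 0.16268683 0.12758641] [[1.11, 0.15], [0.58, 1.17], [0.29, 0.43]]
w4 near pred [[368.7, 268.4], [410.3, 268.4], [371.2, 258.0], [405.8, 213.5]]
board w2 (array([ 0.46244252, -0.30204019, -0.22658558]), array([[0.03, 0.22],
       [0.09, 1.09],
       [0.07, 0.4 ],
       [0.01, 0.41]]))
stand [0.68052945 0.16274342 0.1273932 ] TCP [0.56252929 0.14762915 0.17917515] face [0.58039364 0.14991733 0.14869698]
```

```bash
python3 - <<'E'
from h import *
pos,T,f=target([.6805,.1627,.1274],np.array([-.001,.0005,0]));print(pos,T.as_rotvec());rows(pos+[0,0,.02],T,10)
E
```

```text
[0.56190684 0.14851713 0.17900414] [1.90697293 2.16682545 0.38206979]
[-0.03, 0.45, 2.24, -2.02, -0.01, 0.06]
[-0.03, 0.37, 2.25, -2.02, -0.01, 0.06]
[-0.03, 0.29, 2.27, -2.02, -0.01, 0.06]
[-0.03, 0.21, 2.28, -2.02, -0.01, 0.06]
[-0.03, 0.13, 2.28, -2.02, -0.01, 0.06]
[-0.03, 0.05, 2.28, -2.02, -0.01, 0.06]
[-0.03, -0.03, 2.28, -2.02, -0.01, 0.06]
[-0.03, -0.11, 2.28, -2.02, -0.01, 0.06]
[-0.03, -0.19, 2.28, -2.02, -0.01, 0.06]
[-0.03, -0.27, 2.27, -2.02, -0.01, 0.06]
```

>>> move_arm(series=[0.8, 0, 0.45, 2.25, -2, 0, 0, 0.8, 0, 0.37, 2.25, -2, 0, 0, 0.8, 0, 0.3, 2.25, -2, 0, 0, 0.8, 0, 0.2, 2.3, -2, 0, 0, 0.8, 0, 0.1, 2.3, -2, 0, 0])

```text
time: 8.9
tool_pos: [0.5396, 0.148, 0.3104]
tcp_rot: [1.986, 2.277, 0.197]
wrist_force: [-0.5, 0.2, -2.2]
width: 0.139
grip_force: 68.8
```

>>> move_arm(series=[0.8, 0, 0.05, 2.3, -2, 0, 0, 0.8, 0, 0, 2.3, -2, 0, 0, 0.8, 0, -0.1, 2.3, -2, 0, 0, 0.8, 0, -0.2, 2.3, -2, 0, 0, 0.8, 0, -0.3, 2, -2, 0, 0])

```text
time: 9.52
tool_pos: [0.5604, 0.1509, 0.1999]
tcp_rot: [1.899, 2.178, 0.381]
wrist_force: [0.6, 0.4, -1.7]
width: 0.138
grip_force: 68.8
```

>>> move_arm(series=[0.8, 0, 0, 0, 0, 0, 0, 0.8, 0, 0, 0, 0, 0, 0])

```text
time: 9.78
tool_pos: [0.5616, 0.1518, 0.2024]
tcp_rot: [1.898, 2.178, 0.383]
wrist_force: [0.4, -0.1, -0.8]
width: 0.132
grip_force: 68.5
```

```bash
python3 - <<'E'
from h import *
pos,T,f=target([.6805,.1627,.1274],np.array([-.001,.0005,0]));s=read_state();print(s["tool_pos"],s["wrist_force"],s["torque"]);rows(pos,T,3)
E
```

```text
[0.561575   0.15179462 0.20237619] [ 0.36302453 -0.13773414 -0.84663423] [-0.0203873   0.22614956  0.01551647]
[-0.11, -0.27, 0.73, -0.03, -0.07, 0.17]
[-0.11, -0.27, 0.73, -0.03, -0.07, 0.17]
[-0.11, -0.27, 0.73, -0.03, -0.07, 0.17]
```

>>> move_arm(series=[0.8, -0.1, -0.27, 0.73, 0, -0.1, 0.2, 0.8, -0.1, -0.27, 0.73, 0, -0.1, 0.2, 0.8, -0.1, -0.27, 0.73, 0, 0, 0.1, 0.8, 0, 0, 0, 0, 0, 0, 0.8, 0, 0, 0, 0, 0, 0])

```text
time: 10.4
tool_pos: [0.5616, 0.1494, 0.1783]
tcp_rot: [1.907, 2.169, 0.381]
wrist_force: [0.2, -0.1, -2.5]
width: 0.138
grip_force: 68.5
```

```bash
python3 - <<'E'
from h import *
pos,T,f=target([.6805,.1627,.1274],np.array([-.001,.0005,0]))
for i in range(3):
    s=read_state();print(s["tool_pos"]);rows(pos,T,1); im=read_camera("side") if i<1 else im
    if i==1: it=read_camera("top")
B=lambda x,y,z:[-x-.001,y+.0055+.0005,.0848-z]
Ts=R.from_rotvec(s["tcp_rot"])
W=Ts.apply([B(-.05,.001,0),B(.05,.001,0),B(.05,.001,.1),B(-.05,.001,.1),B(0,.001,.05)])+s["tool_pos"]
ps=proj("side",W);pt=proj("top",W)
S=R.from_euler("z",.1274);C=S*R.from_euler("y",-np.radians(20));lens=S.apply([.04,0,.2])+[.6805,.1627,0]
pl=proj("side",[lens]);plt=proj("top",[lens])
def crop(im,p,f):
    x0,y0=(p.mean(0)-[40,55]).astype(int)
    im=cv2.resize(im[y0:y0+120,x0:x0+80,::-1],None,fx=f,fy=f,interpolation=cv2.INTER_CUBIC); return im,np.array([x0,y0])
a,oa=crop(im,np.r_[ps,pl],5);b,ob=crop(it,np.r_[pt,plt],5)
o=np.zeros((600,800,3),np.uint8);o[:a.shape[0],:a.shape[1]]=a;o[:b.shape[0],400:400+b.shape[1]]=b
print("side",((ps-oa+.5)*5).round(),((pl-oa+.5)*5).round());print("top",((pt-ob+.5)*5+[400,0]).round(),((plt-ob+.5)*5+[400,0]).round())
cv2.imwrite("pics/fin.png",o)
E
```

```text
[0.56155297 0.14938193 0.17830116]
[-0.09, 0.05, -0.06, -0.09, -0.03, 0.04]
[0.56170221 0.14941728 0.17856717]
[-0.09, 0.02, -0.04, -0.07, -0.04, 0.04]
[0.56174638 0.14944089 0.17868411]
[-0.09, 0.01, -0.03, -0.06, -0.04, 0.04]
side [[211. 417.]
 [231. 302.]
 [287. 174.]
 [271. 284.]
 [250. 294.]] [[-12. 206.]]
top [[543. 316.]
 [695. 299.]
 [686. 325.]
 [522. 343.]
 [612. 320.]] [[581.  83.]]
```

View pics/fin.png

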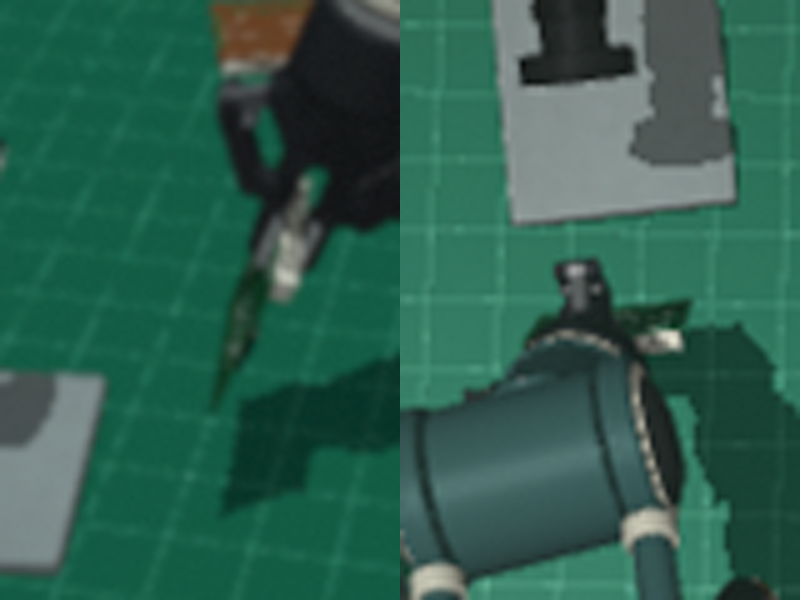

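In the side crop (left) the board hangs with the connector up and leans 20°, its lower near corner at (211,410) against a predicted (211,417). In the top crop (right) its lower right corner is at (690,298) against (695,299), and everything is clear. The ring appears a few mm behind my predicted glass, so I'll spend the last picture on that.

```bash
python3 - <<'E'
from h import *
S=R.from_euler("z",.1274);C=S*R.from_euler("y",-np.radians(20));lens=S.apply([.04,0,.2])+[.6805,.1627,0]
t=np.linspace(0,2*np.pi,60);circ=C.apply(np.c_[0*t,.036*np.cos(t),.036*np.sin(t)])+lens
c4=dict(np.load("w4.npz"));w=cv2.imread("w4raw.png");sd=read_camera("side")[:,:,::-1]
def mk(im,n,c,f,W,H):
    p=proj(n,circ,c);q=proj(n,[lens],c)[0];o=np.round(q-[W/2,H/2]).astype(int);o=np.maximum(o,0)
    a=cv2.resize(im[o[1]:o[1]+H,o[0]:o[0]+W],None,fx=f,fy=f,interpolation=cv2.INTER_CUBIC)
    a=cv2.convertScaleAbs(a,alpha=2,beta=20)
    for u in ((p-o+.5)*f).astype(int): cv2.circle(a,tuple(map(int,u)),1,(0,0,255),-1)
    cv2.circle(a,tuple(map(int,(q-o+.5)*f)),3,(0,255,255),-1);return a
a=mk(w,"w",c4,5,78,100);b=mk(sd,"side",None,7,56,70)
o=np.zeros((500,800,3),np.uint8);o[:a.shape[0],:a.shape[1]]=a;o[:b.shape[0],400:400+b.shape[1]]=b;cv2.imwrite("pics/lens.png",o)
E
```

```text
(no output)
```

View pics/lens.png

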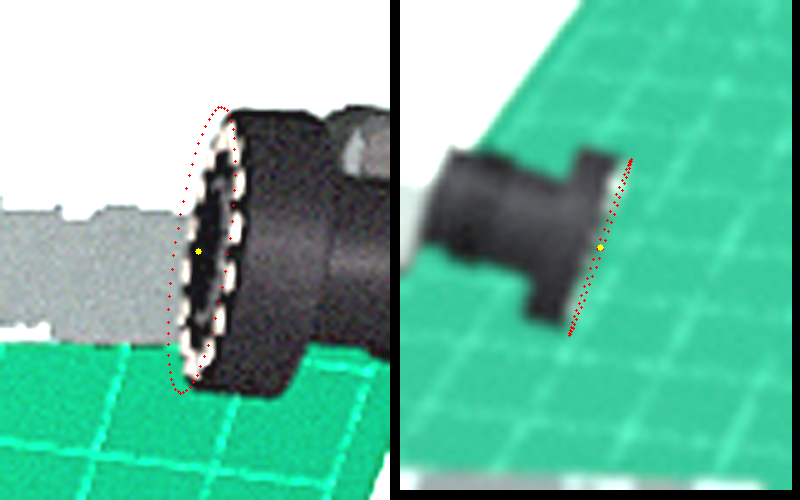

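The ring sits about 3 mm behind the nominal glass circle in both views, while its lateral position and tilt match. I'll make a small correction: 1.5 mm towards the lens and about 1 mm sideways.

>>> move_arm(series=[0.8, -0.08, 0.15, -0.03, -0.05, 0, 0, 0.8, 0, 0, 0, 0, 0, 0, 0.8, 0, 0, 0, 0, 0, 0, 0.8, 0, 0, 0, 0, 0, 0, 0.8, 0, 0, 0, 0, 0, 0])

```text
time: 11.18
tool_pos: [0.5628, 0.1487, 0.1791]
tcp_rot: [1.907, 2.168, 0.382]
wrist_force: [-0.1, 0.3, -2.6]
width: 0.136
grip_force: 68.5
```

```bash
python3 - <<'E'
from h import *
pos,T,f=target([.682,.1627,.1274],np.array([-.001,.0005,0]));s=read_state();print(s["time"],s["tool_pos"],s["grip_force"],np.abs(s["joint_vel"]).max());rows(pos,T,1)
print(finish_job())
E
```

```text
11.175 [0.56283331 0.14867666 0.17907272] 68.46216559410095 0.001287631540721635
[-0.02, 0.05, 0.03, -0.05, -0.03, 0.03]
the job is handed in; nothing more can be done
None
```

The board is out of the rack and held still, clear of everything, solder side square to the lens with the connector up, within about 1 mm of the pose I computed (lens position itself uncertain by about 3 mm); I handed the job in at 11.2 s and got no verdict back.

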